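Lock the gear selector's lever into the bolted slot

ROBOT

A 6-joint arm with a two-finger parallel gripper is mounted at the origin on a cart in front of the work surface, level with it; the furniture and walls round the work are solid. World frame = base frame: x ahead of the robot, y to its left, z up, the work surface at z = 0. Lengths are in m, angles in rad, forces in N, time in s.
With the tool pointing down it reaches from about 0.275 to 0.75 m from the base axis. Payload 10.2 kg.
Tool frame: the origin (TCP) lies at the very end of the fingers, on their centre line; the grasp point (between the pads) lies 19 mm behind it; z points along the fingers, y is the line along which they close (so a half turn about z gives the same grasp; the last joint's range is limited). The gripper opens to 88 mm and grips with 3 to 60 N. Pads are 18 mm wide; open, the fingers measure 123 mm over their backs; the gripper's body (75 mm by 187 mm) begins 45 mm behind the grasp point.
Start: joints at [0.989, 0.313, 1.498, -0, 1.331, -0.223], TCP at [0.184, 0.492, 0.239] pointing down, gripper open.
Joint ranges: [-2.94, 2.94], [-0.97, 2.17], [0.19, 2.56], [-1.23, 4.37], [0.02, 3.11], [-2.88, 2.88]. Speed limits (rad/s): [2.39, 2.39, 3.01, 3.14, 3.14, 3.14].

INTERFACE

Orientations are given as a unit quaternion [w, x, y, z].
In Python, from workcell import telemetry, vision, ctrl gives the robot as it stands. The module is installed in compiled form; this text tells all that it offers.
- The arm moves only by the tool carry_out, never from a script. Its arguments are lists of equal length, an entry for each row: "dp": the shift along the tool's x, y, z normalised to -1 to 1, where 1 is 0.5 m, a list of three; "rot": the turn, a rotation vector about the tool's x, y, z normalised to -1 to 1, where 1 is 0.5 rad, a list of three. A call has 1 to 5 rows; each row is the pose to reach, as a shift and turn from the pose commanded when the call began, along the tool's axes at that moment; what a row does not reach only later rows make up. A row lasts 1/8 s, in which the tool goes at most 62.5 mm and 10.7 degrees, less where a joint would pass 70% of its speed; a pose out of reach is approached as far as the arm can. A call with a number of a shift or a turn outside -1 to 1 is refused whole. A call with a gripper value outside its range is refused whole. "fingers" is the closure, from 0 (fully open) to 1 (shut), set as the call begins (left out, the last holds). The fingers move at their own pace and stop on an object; "force" is the grip in N (left out, the last holds). Time passes only in rows, so rows that repeat a pose let the fingers close. It gives the time, the measured TCP pose, the force, the opening and the grip force at its end, in the units of the state.
- telemetry.observe(): the state, without advancing time (a new reading comes with each control period).
- vision.get_image(name): name is "side" or "top" or "wrist"; returns the picture (420x560x3 uint8, blue, green, red); there is no depth.
- vision.camera_info(name): a dict with "camera_matrix" (3x3 intrinsics, pixels), "cam_to_world" (4x4, takes a point from camera to world coordinates); the wrist camera has in their place "mount" (4x4, takes a point from camera to tool coordinates, whose origin is the TCP and whose axes are the flange's). Camera axes: x right, y down, z forward; pixel columns grow to the right and rows downward; lengths in m; the calibration is good to about 2 mm. A picture is of the moment at which its call begins: read the wrist's pose just before it. camera_info takes no time and is no camera call.
- ctrl.close_job(): hands the job in; it is judged then, once.
The state is a dict: "time": time; "joint_positions": joint angles; "joint_velocities": joint speeds; "joint_efforts": joint torques, N m; "position": TCP position; "eef_rot": TCP orientation; "wrist_force": force on the tool from outside, world axes, zero at the start; "ft_torque": the same for the moment, N m; "grip_width": finger opening in m; "grip_force": force on a finger pad.
Only numpy, scipy, OpenCV 4.12 (cv2) and the standard library are available. Lean on these libraries where they do the work, as an engineer would, in place of code of your own. Each camera call takes 0.05 s, during which the arm holds its last target. There are 200 camera calls.

TASK

Make the gear selector head ready for dispatch. Push its slide bolt back clear of the slot it closes, push the lever through the H-gate from where it stands in the right rail, along the neutral channel and into that slot, fully home, then push the bolt fully shut again so that it traps the lever. Use the fingertips and only push: do not pinch the knob, do not shove, tip or lift the selector head, and leave the gear, bearing and hex key beside it alone.

Things in the scene. Friction and masses are not known exactly. Their poses are not given: they have to be found in the camera images.
- selector: Gear selector head: loose 9 kg grey cast housing with a steel gate plate on top. Origin on the bench under the middle of the gate; x points away from the robot (yaw up to 0.35 rad either way), y left, z up. Flange x -58..58, y -53..103 mm; gate plate x -50..50, y -45..108, top face 118 mm up. A slide bolt lies across the plate's left part.
- gate (a point): Middle of the H-gate, on the plate's top face; axes as selector. The right rail (y -15 mm) and the left rail (y +15 mm) are slots 12 mm wide from x -31 to 31 mm, joined at x 0 by the neutral channel, 14 mm wide with rounded corners. So four slots: far right, near right, far left and near left; the bolt closes the near left one.
- slot_home (a point): Point on the plate's top face where the lever's stem stands when fully home in the near left slot, the one the bolt closes (27 mm nearer and 16 mm left of gate in the selector's frame).
- knob (a point): Centre of the lever's black ball knob, 32 mm across, 123 mm up a 9 mm steel stem from its pivot, which lies 55 mm above the bench under the gate. In selector axes from selector, mm: x -123 sin(lever), y 123 cos(lever) sin(cross), z 55 + 123 cos(lever) cos(cross). About 2 N at the knob moves it; it stays where it is left.
- lever (a joint): Lever's tilt along the slots, rad: 0 neutral, +0.39 fully home at the near end (towards the robot), -0.39 fully home at the far end. At the start anywhere along the right rail (-0.37 to 0.37).
- cross (a joint): Lever's tilt across the slots, rad: -0.245 in the right rail, +0.245 in the left rail (play 0.025). It can change only with the lever within about 0.04 rad of neutral; otherwise the stem runs against the steel gate.
- bolt (a joint): Slide bolt, m: 0 shut (at most 0.004 at the start), 0.028 fully back. It opens along the selector's +y (left), friction 1.5 N, and stays where it is left. Shut, it crosses the near left slot between the neutral channel and the lever's home place; from 0.020 on it is clear of the slot. With the lever in that slot it shuts only if the lever is home (above about 0.32).
- bolt_post (a point): Centre of the black ball (15 mm) on top of the bolt's upright 9 mm post, by which it is pushed; 42 mm above the plate, 160 mm above the bench, at selector x -14, y 52 mm with the bolt shut, y 80 mm fully back. The bolt's two staples on either side (y 30..38 and 92..100 mm) stand 14 mm above the plate.
- gear: Bystander: steel spur gear, 60 mm across, 21 mm high, lying on the bench right of the selector head. Origin at the centre of its underside.
- bearing: Bystander: ball bearing, 52 mm across, 15 mm high, lying on the bench right of the selector head. Origin at the centre of its underside.
- hex_key: Bystander: dark hex key, 94 mm long, lying on the bench left in front of the selector head. Origin at the centre of its underside.

How it is judged:
By the outcome, as a careful person would: the job done as asked, in the order asked, and still so for the second after the job is handed in, with the robot touching nothing.
It also fails if it takes over 67 s, if anything falls off the work surface, if the arm or the gripper's body presses on something with over 40 N, if the wrist force passes 120 N, or if a joint passes its speed limit or range.

## Working session

There is one attempt and no reset: what is moved stays moved. The work goes in short steps, Python scripts to look and compute and a tool call to move; the robot and the scene stay as the last step left them, time stands still between calls to the robot, and variables do not carry over. Pictures are saved under pics/ and viewed, at most 13 in all, crops included, and the job is handed in when it is done.

Besides the shell and the picture viewer there is one more tool, called after "Request:" in YAML: its name, and indented under it one key for each argument. carry_out: Moves the arm, as the interface text tells. Scaled input: -1 to 1 covers 0.5 m each way for a shift and 0.5 rad each way for a turn. Its arguments: {"type":"object","properties":{"dp":{"type":"array","items":{"type":"array","items":{"type":"number"}}},"rot":{"type":"array","items":{"type":"array","items":{"type":"number"}}},"fingers":{"type":"number"},"force":{"type":"number"}},"required":["dp","rot"]}

```bash
mkdir -p pics; python3 - <<'E'
from workcell import telemetry, vision
import cv2,numpy as np
np.set_printoptions(precision=4,suppress=True)
s=telemetry.observe();print(s)
for n in("top","side"):
    cv2.imwrite(f"pics/{n}0.png",vision.get_image(n))
for n in("top","side","wrist"):print(n,vision.camera_info(n))
E
```

```text
{'time': 0.0, 'joint_positions': array([ 0.9886,  0.3135,  1.4984, -0.    ,  1.331 , -0.2234]), 'joint_velocities': array([-0.0015,  0.0012, -0.0017,  0.0003,  0.0006, -0.0014]), 'joint_efforts': array([ -0.0002, -40.2223, -25.2272,   0.0694,   0.0352,  -0.0001]), 'position': array([0.1842, 0.4914, 0.2382]), 'eef_rot': array([-0.0003,  0.1784,  0.984 , -0.0006]), 'wrist_force': array([0.1043, 0.3903, 0.0512]), 'ft_torque': array([-0.0692, -0.0204, -0.01  ]), 'grip_force': 0.0, 'grip_width': 0.08834408359637665}
top {'camera_matrix': array([[509.9068,   0.    , 268.6976],
       [  0.    , 509.9068, 210.1884],
       [  0.    ,   0.    ,   1.    ]]), 'cam_to_world': array([[ 0.0141, -0.993 ,  0.1176,  0.3921],
       [-0.9994, -0.0177, -0.0299,  0.0556],
       [ 0.0318, -0.1171, -0.9926,  0.9952],
       [ 0.    ,  0.    ,  0.    ,  1.    ]])}
side {'camera_matrix': array([[420.0432,   0.    , 284.335 ],
       [  0.    , 420.0432, 213.8075],
       [  0.    ,   0.    ,   1.    ]]), 'cam_to_world': array([[ 0.8735, -0.2002,  0.4437,  0.1067],
       [-0.4868, -0.3514,  0.7997, -0.6485],
       [-0.0042, -0.9146, -0.4044,  0.4607],
       [ 0.    ,  0.    ,  0.    ,  1.    ]])}
wrist {'camera_matrix': array([[321.7396,   0.    , 283.7987],
       [  0.    , 321.7396, 212.8957],
       [  0.    ,   0.    ,   1.    ]]), 'mount': array([[-0.0003, -0.9483, -0.3173,  0.0834],
       [ 1.    , -0.0004,  0.0001,  0.0003],
       [-0.0002, -0.3173,  0.9483, -0.1447],
       [ 0.    ,  0.    ,  0.    ,  1.    ]])}
```

View pics/top0.png

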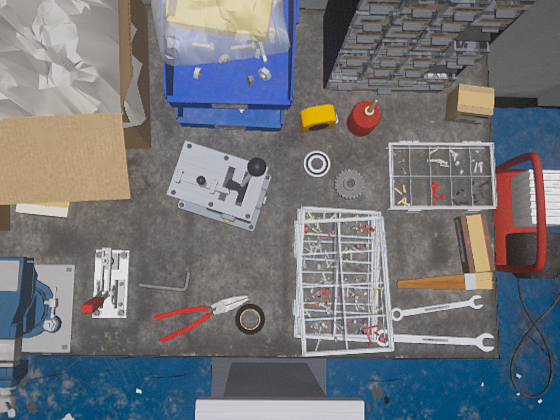

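View pics/side0.png

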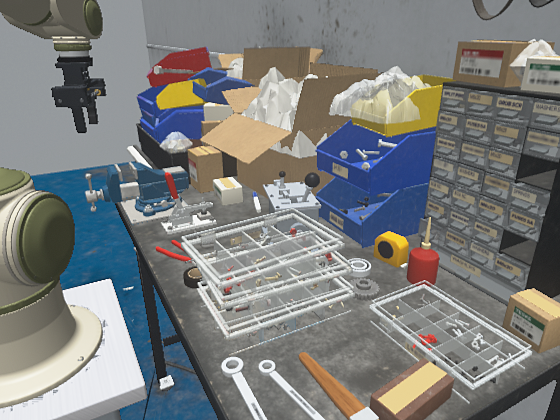

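The top view shows the selector at about (218,185), with the knob at (257,167) and the bolt post ball at (201,181). In the side view the knob is at (312,179). I'll enlarge both.

```bash
python3 - <<'E'
import cv2
a=cv2.imread("pics/top0.png")[130:240,155:285]
cv2.imwrite("pics/topc.png",cv2.resize(a,None,fx=5,fy=5,interpolation=cv2.INTER_CUBIC))
E
```

```text
(no output)
```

View pics/topc.png

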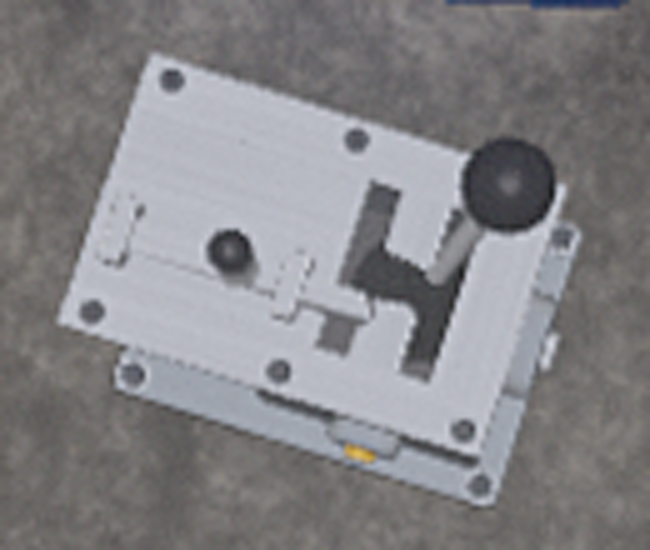

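The crop shows the plate corners at (152,53), (60,322), (478,460) and (567,185), the knob at (508,185), the bolt ball at (230,251) with the bolt shut, and the lever in the far right slot. Next I'll fit the pose.

```bash
cat > h.py <<'E'
import numpy as np,cv2
from scipy.optimize import least_squares
from scipy.spatial.transform import Rotation as R
np.set_printoptions(precision=4,suppress=True)
from workcell import vision,telemetry
def proj(P,cam):
    i=vision.camera_info(cam) if isinstance(cam,str) else cam
    T=np.linalg.inv(i["cam_to_world"]);q=np.atleast_2d(P)@T[:3,:3].T+T[:3,3];q=q@i["camera_matrix"].T
    return q[:,:2]/q[:,2:]
def knob(l,c=-.245):return np.array([-.123*np.sin(l),.123*np.cos(l)*np.sin(c),.055+.123*np.cos(l)*np.cos(c)])
def w(p,P):
    c,s=np.cos(p[2]),np.sin(p[2]);return np.atleast_2d(P)@np.array([[c,s,0],[-s,c,0],[0,0,1]])+[p[0],p[1],0]
def t2w():
    s=telemetry.observe();q=s["eef_rot"];return s,R.from_quat([q[1],q[2],q[3],q[0]]).as_matrix()
E
python3 - <<'E'
from h import *
px=np.array([(152,53),(60,322),(478,460),(567,185),(508,185),(230,251),(384,182),(417,380)])
px=(px+.5)/5-.5+[155,130]
def M(q):return np.array([[.05,.108,.118],[-.05,.108,.118],[-.05,-.045,.118],[.05,-.045,.118],knob(q[3]),[-.014,.052+q[4],.160],[.031,.015,.118],[-.031,-.015,.118]])
f=lambda q:(proj(w(q,M(q)),"top")-px).ravel()
r=least_squares(f,[.45,.12,-.3,-.3,0.]);print(r.x,r.fun.reshape(-1,2))
q=r.x
print(proj(w(q,M(q)),"side"))
print("knob",w(q,knob(q[3])),"post",w(q,[-.014,.052+q[4],.160]))
E
```

```text
[ 0.5376  0.089  -0.2931 -0.2777  0.0011] [[-0.1778  0.0956]
 [-0.4168  0.0348]
 [ 0.297  -0.6595]
 [ 0.0077  0.1867]
 [ 0.3374  0.0888]
 [-0.0148  0.0465]
 [ 0.5943  0.5374]
 [-0.6408 -0.3271]]
[[302.6456 181.4358]
 [262.2287 184.5755]
 [274.5357 209.1103]
 [320.9011 204.9532]
 [311.9351 179.885 ]
 [281.5595 173.8748]
 [304.9211 195.6097]
 [280.5382 202.9516]]
knob [[0.5616 0.0518 0.1698]] post [[0.5396 0.1439 0.16  ]]
```

The fit is good: residuals are under 0.7 px and it agrees with the side view. I need to know how much clearance there is to the blue bin behind.

```bash
python3 - <<'E'
import cv2,numpy as np
a=cv2.imread("pics/side0.png")[110:255,240:440]
b=cv2.imread("pics/top0.png")[0:140,150:310]
a=cv2.resize(a,(800,580),interpolation=cv2.INTER_CUBIC)
cv2.imwrite("pics/sidec.png",a)
cv2.imwrite("pics/binc.png",cv2.resize(b,(640,560),interpolation=cv2.INTER_CUBIC))
E
```

```text
(no output)
```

View pics/sidec.png

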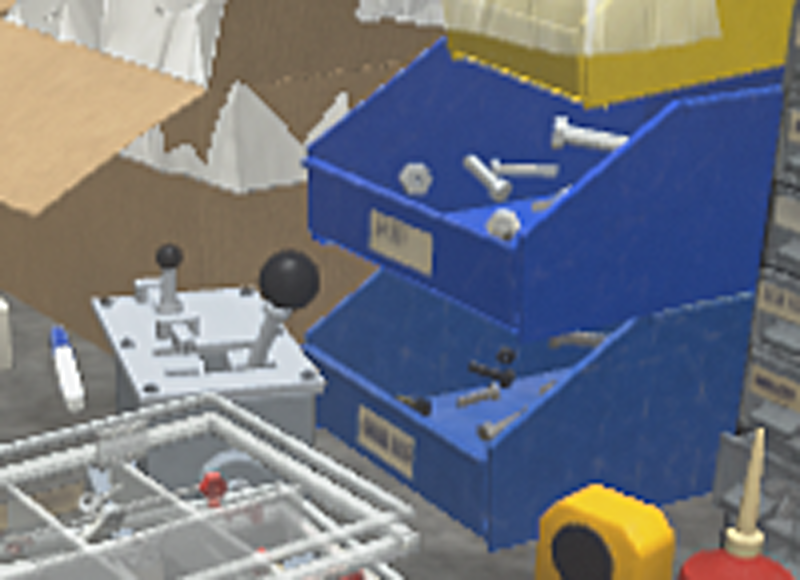

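View pics/binc.png

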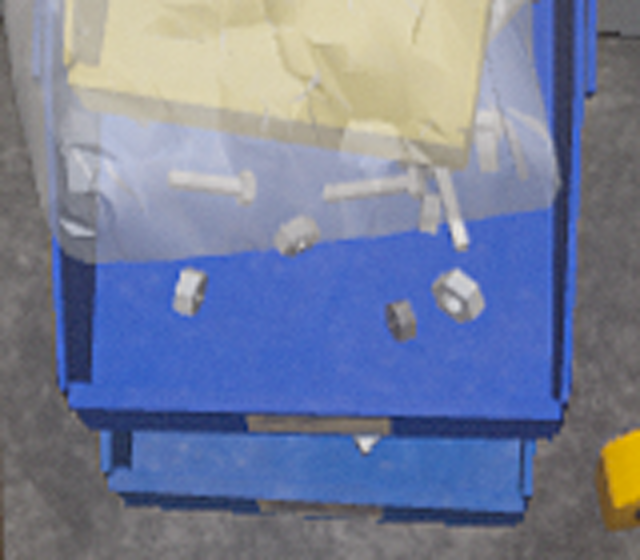

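```bash
python3 - <<'E'
from h import *
def Pm(n):
    i=vision.camera_info(n);return i["camera_matrix"]@np.linalg.inv(i["cam_to_world"])[:3]
for a,b in(((290,104),(370.5,169.5)),((168.7,101),(317,150)),((281,127.5),(362.5,223)),((290,108),(370.5,193))):
    X=cv2.triangulatePoints(Pm("top"),Pm("side"),np.array(a,float).reshape(2,1),np.array(b,float).reshape(2,1));print((X[:3]/X[3]).ravel())
E
```

```text
[ 0.6654 -0.0028  0.1899]
[0.6658 0.1962 0.1853]
[0.6616 0.005  0.0649]
[ 0.6735 -0.005   0.1378]
```

```bash
cat >> h.py <<'E'
P=np.array([.5376,.0890,-.2931])
def to(s_xyz):  # commanded shift/turn (scaled) to reach selector-frame point with x_t=-sx,y_t=sy
    s,Rt=t2w(); c,n=np.cos(P[2]),np.sin(P[2])
    Rg=np.array([[-c,-n,0],[-n,c,0],[0,0,-1.]])
    tgt=w(P,s_xyz)[0]
    print("dp",Rt.T@(tgt-s["position"])/.5,"rot",R.from_matrix(Rt.T@Rg).as_rotvec()/.5)
def sel():
    s,Rt=t2w();d=s["position"]-[P[0],P[1],0];c,n=np.cos(P[2]),np.sin(P[2])
    f=s["wrist_force"];print("t",s["time"],"sel mm",1e3*np.array([c*d[0]+n*d[1],-n*d[0]+c*d[1],d[2]]),"F",np.array([c*f[0]+n*f[1],-n*f[0]+c*f[1],f[2]]),"w",s["grip_width"])
E
python3 - <<'E'
from h import *
s,Rt=t2w();print(Rt.T@(np.array([.37,.12,.235])-s["position"])/.5)
to([-.014,.015,.235]);sel()
E
```

```text
[-0.6087 -0.565   0.007 ]
dp [-0.9144 -0.4773  0.0068] rot [-0.0021 -0.0005 -0.1314]
t 0.1 sel mm [-454.5345  283.137   238.2603] F [-0.1764 -0.3652  1.0363] w 0.08808421536283025
```

Request:
carry_out:
  dp:
    - [-0.122, -0.113, 0]
    - [-0.243, -0.226, 0]
    - [-0.365, -0.34, 0]
    - [-0.487, -0.452, 0]
    - [-0.61, -0.565, 0]
  rot:
    - [0, 0, -0.05]
    - [0, 0, -0.1]
    - [0, 0, -0.131]
    - [0, 0, -0.131]
    - [0, 0, -0.131]
  fingers: 1
  force: 20

```text
time: 0.72
position: [0.3246, 0.2103, 0.2387]
eef_rot: [0.0, 0.146, 0.989, 0.0]
wrist_force: [1.8, 0.5, -0.2]
grip_width: 0.04
grip_force: 0.0
```

```bash
python3 -c "
from h import *
sel();to([-.014,.015,.215])"
```

```text
t 0.725 sel mm [-238.9502   54.5764  238.6935] F [ 1.5832  0.9909 -0.2436] w 0.040035018684809104
dp [-0.4499 -0.0792  0.0475] rot [0.0002 0.0004 0.0003]
```

Request:
carry_out:
  dp:
    - [0, 0, 0]
    - [-0.1, -0.02, 0]
    - [-0.2, -0.03, 0]
    - [-0.3, -0.03, 0.02]
    - [-0.35, -0.03, 0.04]
  rot:
    - [0, 0, 0]
    - [0, 0, 0]
    - [0, 0, 0]
    - [0, 0, 0]
    - [0, 0, 0]

```text
time: 1.35
position: [0.4888, 0.1475, 0.2178]
eef_rot: [-0.0, 0.146, 0.989, 0.0]
wrist_force: [-0.9, 0.4, 0.0]
grip_width: 0.0003
grip_force: 0.0
```

Request:
carry_out:
  dp:
    - [0, 0, 0]
    - [0, 0, 0]
  rot:
    - [0, 0, 0]
    - [0, 0, 0]

```text
time: 1.6
position: [0.4865, 0.1482, 0.219]
eef_rot: [-0.0, 0.145, 0.989, 0.0]
wrist_force: [0.4, 0.5, 0.4]
grip_width: 0.0007
grip_force: 0.0
```

```bash
python3 -c "
from h import *
sel();to([-.014,.015,.215])
cv2.imwrite('pics/top1.png',cv2.resize(vision.get_image('top')[100:240,130:300],None,fx=4,fy=4))"
```

```text
t 1.6 sel mm [-66.0035  41.9032 218.9635] F [0.2629 0.5796 0.3574] w 0.0006809641808724883
dp [-0.104  -0.0539  0.0079] rot [ 0.0002 -0.0007  0.0022]
```

Request:
carry_out:
  dp:
    - [-0.052, -0.054, 0.0]
    - [-0.104, -0.054, 0.0]
    - [-0.104, -0.054, 0.05]
    - [-0.104, -0.054, 0.1]
    - [-0.104, -0.054, 0.1]
  rot:
    - [0, 0, 0]
    - [0, 0, 0]
    - [0, 0, 0]
    - [0, 0, 0]
    - [0, 0, 0]

```text
time: 2.28
position: [0.5282, 0.1069, 0.1681]
eef_rot: [-0.001, 0.146, 0.989, -0.0]
wrist_force: [-0.4, 1.1, 0.4]
grip_width: -0.0001
grip_force: 0.0
```

```bash
python3 -c "
from h import *
sel();to([-.014,.015,.146])
im=vision.get_image('side')[110:230,230:390];cv2.imwrite('pics/s1.png',cv2.resize(im,None,fx=4,fy=4,interpolation=cv2.INTER_CUBIC))"
```

```text
t 2.275 sel mm [-14.1856  14.4432 168.144 ] F [-0.6793  0.9128  0.4276] w -0.00013825254361191628
dp [-0.0005  0.0011  0.0443] rot [-0.0012 -0.0048  0.0012]
```

View pics/s1.png

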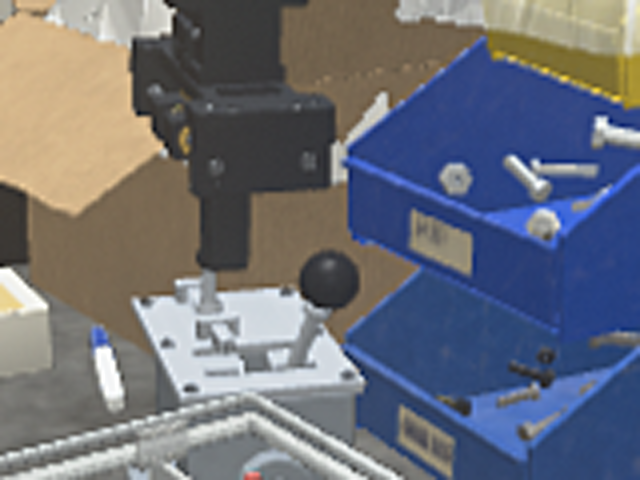

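The closed fingers are at (225,265), just right of the bolt post, and the knob at (328,280) is clear. I'll go down and push the bolt.

Request:
carry_out:
  dp:
    - [0, 0, 0.022]
    - [0, 0, 0.044]
    - [0, 0.01, 0.044]
    - [0, 0.02, 0.044]
    - [0, 0.025, 0.044]
  rot:
    - [0, 0, 0]
    - [0, 0, 0]
    - [0, 0, 0]
    - [0, 0, 0]
    - [0, 0, 0]

```text
time: 2.95
position: [0.5333, 0.1187, 0.147]
eef_rot: [0.0, 0.146, 0.989, 0.0]
wrist_force: [-0.9, -0.7, -0.9]
grip_width: 0.0006
grip_force: 0.0
```

Request:
carry_out:
  dp:
    - [0, 0.01, 0]
    - [0, 0.02, 0]
    - [0, 0.03, 0]
    - [0, 0.04, 0]
    - [0, 0.046, 0]
  rot:
    - [0, 0, 0]
    - [0, 0, 0]
    - [0, 0, 0]
    - [0, 0, 0]
    - [0, 0, 0]

```text
time: 3.58
position: [0.5398, 0.1405, 0.1468]
eef_rot: [0.0, 0.146, 0.989, -0.0]
wrist_force: [-0.3, -2.1, 1.0]
grip_width: 0.0001
grip_force: 0.8
```

```bash
python3 -c "
from h import *
sel()
im=vision.get_image('side')[110:230,230:390];cv2.imwrite('pics/s2.png',cv2.resize(im,None,fx=4,fy=4,interpolation=cv2.INTER_CUBIC))"
```

```text
t 3.575 sel mm [-12.7662  49.9887 146.7725] F [ 0.3542 -2.1195  1.043 ] w 0.00012133876215664191
```

Request:
carry_out:
  dp:
    - [0, 0.004, 0]
    - [0, 0.007, 0]
    - [0, 0.007, 0]
    - [0, -0.01, 0]
    - [0, -0.02, 0]
  rot:
    - [0, 0, 0]
    - [0, 0, 0]
    - [0, 0, 0]
    - [0, 0, 0]
    - [0, 0, 0]

```text
time: 4.25
position: [0.5365, 0.1302, 0.1466]
eef_rot: [-0.0, 0.146, 0.989, 0.0]
wrist_force: [-0.2, 0.6, 0.1]
grip_width: 0.0003
grip_force: 0.0
```

Request:
carry_out:
  dp:
    - [0, 0, -0.07]
    - [0, 0, -0.14]
    - [0, 0, -0.14]
    - [-0.08, -0.07, -0.14]
    - [-0.17, -0.135, -0.14]
  rot:
    - [0, 0, 0]
    - [0, 0, 0]
    - [0, 0, 0]
    - [0, 0, 0]
    - [0, 0, 0]

```text
time: 4.88
position: [0.5988, 0.0405, 0.2159]
eef_rot: [-0.001, 0.146, 0.989, 0.0]
wrist_force: [0.6, 0.2, -0.0]
grip_width: 0.0004
grip_force: 0.0
```

Request:
carry_out:
  dp:
    - [0, 0, 0]
  rot:
    - [0, 0, 0]

```text
time: 5.0
position: [0.5994, 0.0385, 0.2147]
eef_rot: [-0.001, 0.148, 0.989, -0.0]
wrist_force: [-0.2, 0.6, -0.5]
grip_width: 0.0003
grip_force: 0.0
```

```bash
python3 -c "
from h import *
sel();to([.072,-.028,.156])
im=np.vstack([cv2.resize(vision.get_image(n)[y:y+96,x:x+160],None,fx=3,fy=3,interpolation=cv2.INTER_CUBIC) for n,y,x in (('side',130,230),('top',130,150))]);cv2.imwrite('pics/s3.png',im)"
```

```text
t 5.0 sel mm [ 73.7395 -30.4888 214.7267] F [-0.3305  0.5165 -0.451 ] w 0.0002979255832381382
dp [0.0033 0.005  0.1175] rot [-0.0013 -0.0042 -0.0082]
```

View pics/s3.png

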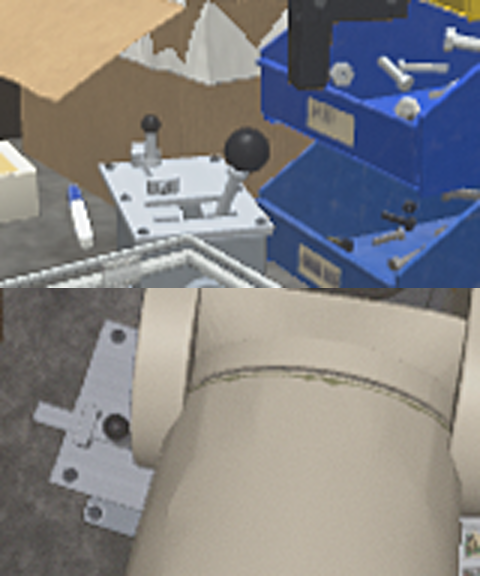

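```bash
python3 -c "
from h import *
for b in (.022,.025,.028):
  for n in('top','side'): print(b,n,proj(w(P,[-.014,.052+b,.16]),n))
for l in(-.278,0,.39):
  for c in (-.245,.245): print(l,c,1e3*knob(l,c),proj(w(P,knob(l,c)),'side'))
"
```

```text
0.022 top [[188.5841 176.0498]]
0.022 side [[279.657  171.0731]]
0.025 top [[186.8586 175.4997]]
0.025 side [[279.392  170.6786]]
0.028 top [[185.1332 174.9496]]
0.028 side [[279.1286 170.2862]]
-0.278 -0.245 [ 33.7553 -28.689  169.7455] [[311.9314 179.892 ]]
-0.278 0.245 [ 33.7553  28.689  169.7455] [[304.8801 171.5534]]
0 -0.245 [ -0.     -29.8344 174.3269] [[296.4211 179.1897]]
0 0.245 [ -0.      29.8344 174.3269] [[289.9256 170.4895]]
0.39 -0.245 [-46.7632 -27.5941 165.3665] [[274.1165 184.6394]]
0.39 0.245 [-46.7632  27.5941 165.3665] [[269.261  176.2337]]
```

The ball is at about (188.9,176.2) in the top view, so the bolt is back about 21–22 mm. That is only marginally clear, so I'll push it 4 mm further.

Request:
carry_out:
  dp:
    - [0.09, 0.07, 0]
    - [0.175, 0.14, 0]
    - [0.175, 0.14, 0]
    - [0.175, 0.14, 0.07]
    - [0.175, 0.14, 0.137]
  rot:
    - [0, 0, 0]
    - [0, 0, 0]
    - [0, 0, 0]
    - [0, 0, 0]
    - [0, 0, 0]

```text
time: 5.72
position: [0.5349, 0.1339, 0.1473]
eef_rot: [0.0, 0.146, 0.989, -0.0]
wrist_force: [0.7, 1.0, 0.8]
grip_width: 0.0
grip_force: 0.0
```

Request:
carry_out:
  dp:
    - [0, 0, 0]
    - [0, 0, 0]
  rot:
    - [0, 0, 0]
    - [0, 0, 0]

```text
time: 5.98
position: [0.5357, 0.1338, 0.1495]
eef_rot: [0.001, 0.146, 0.989, 0.0]
wrist_force: [0.5, 0.8, -0.5]
grip_width: 0.0007
grip_force: 0.0
```

```bash
python3 -c "
from h import *
sel();to([-.014,.0575,.146])"
```

```text
t 5.975 sel mm [-14.7393  42.3012 149.5099] F [ 0.221   0.9189 -0.5364] w 0.0006819971337713059
dp [-0.0015  0.0304  0.007 ] rot [ 0.0011  0.0034 -0.0004]
```

Request:
carry_out:
  dp:
    - [0, 0.01, 0.005]
    - [0, 0.02, 0.005]
    - [0, 0.025, 0.005]
    - [0, 0.03, 0.005]
    - [0, 0.03, 0.005]
  rot:
    - [0, 0, 0]
    - [0, 0, 0]
    - [0, 0, 0]
    - [0, 0, 0]
    - [0, 0, 0]

```text
time: 6.6
position: [0.5395, 0.1483, 0.1458]
eef_rot: [0.0, 0.146, 0.989, 0.0]
wrist_force: [-0.4, -0.9, 0.7]
grip_width: 0.0003
grip_force: 0.1
```

```bash
python3 -c "
from h import *
sel()"
```

```text
t 6.6 sel mm [-15.3449  57.3449 145.7594] F [-0.0758 -1.0001  0.7196] w 0.0002933021596459349
```

Request:
carry_out:
  dp:
    - [0, -0.03, 0]
    - [0, -0.03, -0.07]
    - [0, -0.03, -0.14]
    - [-0.09, -0.1, -0.14]
    - [-0.175, -0.17, -0.14]
  rot:
    - [0, 0, 0]
    - [0, 0, 0]
    - [0, 0, 0]
    - [0, 0, 0]
    - [0, 0, 0]

```text
time: 7.22
position: [0.5991, 0.0397, 0.2163]
eef_rot: [0.0, 0.146, 0.989, 0.0]
wrist_force: [-0.1, -0.3, -0.4]
grip_width: 0.0006
grip_force: 0.0
```

Request:
carry_out:
  dp:
    - [0, 0, 0]
    - [0, 0, 0]
  rot:
    - [0, 0, 0]
    - [0, 0, 0]

```text
time: 7.48
position: [0.5981, 0.0413, 0.2155]
eef_rot: [-0.0, 0.146, 0.989, 0.0]
wrist_force: [-0.2, -0.2, 0.8]
grip_width: 0.0002
grip_force: 0.0
```

```bash
cat >> h.py <<'E'
def blobs(n,x0,y0,x1,y1,th=60):
    g=vision.get_image(n);cv2.imwrite(f'pics/b_{n}_{telemetry.observe()["time"]:.2f}.png',g)
    m=(g.max(2)[y0:y1,x0:x1]<th).astype(np.uint8)
    k,_,st,c=cv2.connectedComponentsWithStats(m)
    for a,b in zip(st[1:],c[1:]):
        if a[4]>12: print(n,a[:5]+[x0,y0,0,0,0],b+[x0,y0])
E
python3 -c "
from h import *
sel();to([.072,-.028,.156])
blobs('top',178,165,200,190);blobs('side',272,160,325,200)"
```

```text
t 7.475 sel mm [ 71.7062 -28.2118 215.4894] F [-0.1176 -0.2183  0.8069] w 0.00021104662988450634
dp [-0.0007  0.0004  0.119 ] rot [ 0.0003 -0.0017 -0.0015]
top [182 172   8   8  31] [185.6452 175.    ]
side [305 177  14  10  76] [311.5789 182.5395]
```

Bolt is back about 27 mm. Next I'll lower behind the knob and push it to neutral.

Request:
carry_out:
  dp:
    - [0, 0, 0.06]
    - [0, 0, 0.119]
    - [0, 0, 0.119]
    - [0.02, 0, 0.119]
    - [0.04, 0, 0.119]
  rot:
    - [0, 0, 0]
    - [0, 0, 0]
    - [0, 0, 0]
    - [0, 0, 0]
    - [0, 0, 0]

```text
time: 8.2
position: [0.5795, 0.0476, 0.1578]
eef_rot: [0.002, 0.146, 0.989, -0.0]
wrist_force: [2.3, -0.7, 0.7]
grip_width: 0.0003
grip_force: 1.3
```

Request:
carry_out:
  dp:
    - [0.01, 0, 0]
    - [0.02, 0, 0]
    - [0.035, 0, 0]
    - [0.05, 0, 0]
    - [0.05, 0, 0]
  rot:
    - [0, 0, 0]
    - [0, 0, 0]
    - [0, 0, 0]
    - [0, 0, 0]
    - [0, 0, 0]

```text
time: 8.82
position: [0.5549, 0.0548, 0.1561]
eef_rot: [-0.001, 0.146, 0.989, 0.0]
wrist_force: [0.1, 0.3, 0.4]
grip_width: 0.0004
grip_force: 0.0
```

```bash
python3 -c "
from h import *
sel()
g=vision.get_image('side')[130:230,230:350];cv2.imwrite('pics/s4.png',cv2.resize(g,None,fx=5,fy=5,interpolation=cv2.INTER_CUBIC))"
```

```text
t 8.825 sel mm [ 26.4191 -27.7631 156.1119] F [0.0364 0.3081 0.3705] w 0.0004066362900388108
```

View pics/s4.png

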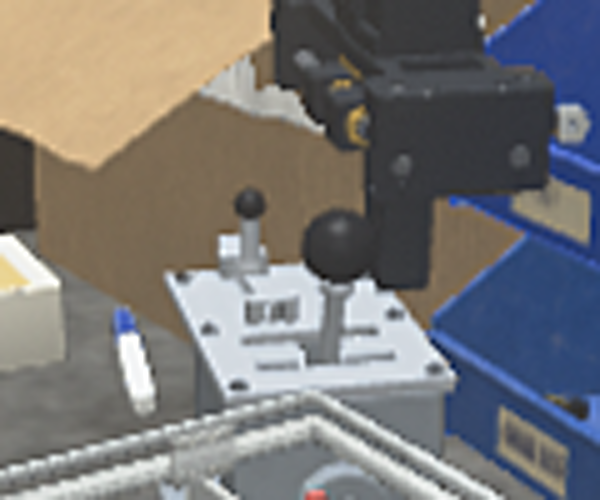

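Knob is at about (297.6,179.2), 1–2 mm beyond neutral. I'll nudge it 2 mm more, then go round to its right side.

Request:
carry_out:
  dp:
    - [0.004, 0, 0]
    - [0.004, 0, 0]
    - [-0.015, 0, 0]
    - [-0.035, -0.01, 0]
    - [-0.035, -0.1, 0]
  rot:
    - [0, 0, 0]
    - [0, 0, 0]
    - [0, 0, 0]
    - [0, 0, 0]
    - [0, 0, 0]

```text
time: 9.5
position: [0.5588, 0.0017, 0.1559]
eef_rot: [0.0, 0.145, 0.989, 0.0]
wrist_force: [-0.4, -1.1, 0.3]
grip_width: 0.0002
grip_force: 0.0
```

Request:
carry_out:
  dp:
    - [0, 0, 0]
    - [0.04, 0, 0]
    - [0.085, 0, 0]
    - [0.085, 0, 0]
    - [0.085, 0, 0]
  rot:
    - [0, 0, 0]
    - [0, 0, 0]
    - [0, 0, 0]
    - [0, 0, 0]
    - [0, 0, 0]

```text
time: 10.12
position: [0.518, 0.0138, 0.1564]
eef_rot: [0.0, 0.146, 0.989, -0.0]
wrist_force: [-0.4, -0.3, 0.2]
grip_width: 0.0002
grip_force: 0.0
```

```bash
python3 -c "
from h import *
sel();to([0,-.002,.156]);
g=vision.get_image('side')[130:230,230:350];cv2.imwrite('pics/s5.png',cv2.resize(g,None,fx=5,fy=5,interpolation=cv2.INTER_CUBIC))"
```

```text
t 10.125 sel mm [  3.0167 -77.6683 156.3714] F [-0.2779 -0.4475  0.1996] w 0.00018767896832232926
dp [0.0061 0.1513 0.0008] rot [ 0.0002  0.0015 -0.0003]
```

Request:
carry_out:
  dp:
    - [0.005, 0.02, 0]
    - [0.005, 0.045, 0]
    - [0.005, 0.07, 0]
    - [0.005, 0.09, 0]
    - [0.005, 0.105, 0]
  rot:
    - [0, 0, 0]
    - [0, 0, 0]
    - [0, 0, 0]
    - [0, 0, 0]
    - [0, 0, 0]

```text
time: 10.8
position: [0.5301, 0.0656, 0.1562]
eef_rot: [-0.0, 0.146, 0.989, -0.0]
wrist_force: [-0.4, -1.7, 1.8]
grip_width: 0.0004
grip_force: 0.8
```

Request:
carry_out:
  dp:
    - [0, 0.015, 0]
    - [0, 0.03, 0]
    - [0, 0.04, 0]
    - [0, 0.046, 0]
    - [0, 0.046, 0]
  rot:
    - [0, 0, 0]
    - [0, 0, 0]
    - [0, 0, 0]
    - [0, 0, 0]
    - [0, 0, 0]

```text
time: 11.42
position: [0.5366, 0.087, 0.1561]
eef_rot: [-0.0, 0.146, 0.989, 0.0]
wrist_force: [-0.1, -0.9, 0.3]
grip_width: 0.0006
grip_force: 0.1
```

```bash
python3 -c "
from h import *
sel()
blobs('side',270,150,325,200)"
```

```text
t 11.425 sel mm [ -0.4262  -2.1732 156.1222] F [ 0.1073 -0.8687  0.3311] w 0.0005545624839872869
side [277 150   7   7  20] [280.15 152.5 ]
side [294 150  28  15 124] [311.1129 154.7016]
side [290 154   7   7  17] [293.1765 156.7647]
side [284 163  16  22  86] [289.1977 174.5581]
side [292 166   8   7  22] [296.1818 168.6818]
side [277 169   5   5  15] [279.2667 171.2   ]
```

Request:
carry_out:
  dp:
    - [0, 0.003, 0]
    - [0, 0.006, 0]
    - [0, 0.006, 0]
  rot:
    - [0, 0, 0]
    - [0, 0, 0]
    - [0, 0, 0]

```text
time: 11.85
position: [0.5375, 0.0898, 0.1562]
eef_rot: [-0.0, 0.146, 0.989, -0.0]
wrist_force: [-0.6, -1.3, -0.5]
grip_width: 0.0005
grip_force: 0.4
```

```bash
python3 -c "
from h import *
sel()"
```

```text
t 11.85 sel mm [ -0.3688   0.7033 156.1928] F [-0.1704 -1.3606 -0.5492] w 0.0004731526966404923
```

Request:
carry_out:
  dp:
    - [0, -0.03, 0]
    - [-0.04, -0.03, 0]
    - [-0.09, -0.03, 0]
    - [-0.09, 0.02, 0]
    - [-0.09, 0.055, 0]
  rot:
    - [0, 0, 0]
    - [0, 0, 0]
    - [0, 0, 0]
    - [0, 0, 0]
    - [0, 0, 0]

```text
time: 12.48
position: [0.5886, 0.1031, 0.1562]
eef_rot: [-0.0, 0.146, 0.989, 0.0]
wrist_force: [-0.3, -0.4, 0.0]
grip_width: 0.0006
grip_force: 0.0
```

```bash
python3 -c "
from h import *
sel();to([0.025,.029,.15])
a=vision.get_image('side')[130:230,230:350];cv2.imwrite('pics/s6.png',cv2.resize(a,None,fx=5,fy=5,interpolation=cv2.INTER_CUBIC))"
```

```text
t 12.475 sel mm [ 44.7814  28.2193 156.1801] F [-0.1504 -0.4888  0.0368] w 0.0005981010690853245
dp [0.0396 0.0015 0.0124] rot [ 0.0001 -0.0003 -0.0013]
```

View pics/s6.png

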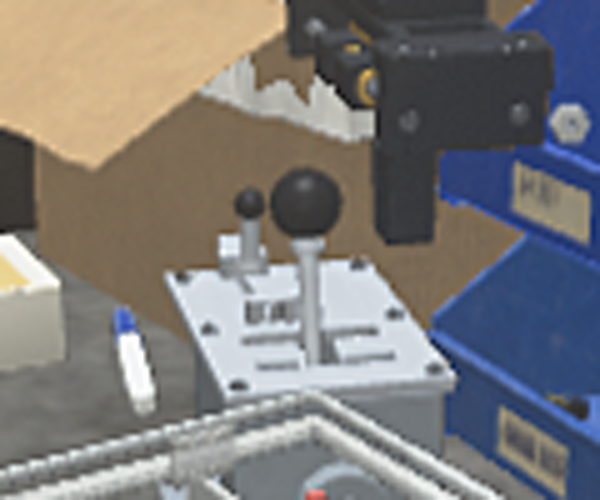

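Knob is at (305,203) in the crop, at neutral in the left rail. I'll push it towards the robot into the slot.

Request:
carry_out:
  dp:
    - [0.02, 0.001, 0.01]
    - [0.035, 0.001, 0.01]
    - [0.055, 0.001, 0.01]
    - [0.075, 0.001, 0.01]
    - [0.09, 0.001, 0.01]
  rot:
    - [0, 0, 0]
    - [0, 0, 0]
    - [0, 0, 0]
    - [0, 0, 0]
    - [0, 0, 0]

```text
time: 13.15
position: [0.5449, 0.1166, 0.1514]
eef_rot: [0.0, 0.146, 0.989, -0.0]
wrist_force: [1.5, -0.8, -0.3]
grip_width: 0.0004
grip_force: 0.7
```

Request:
carry_out:
  dp:
    - [0.01, 0, 0]
    - [0.02, 0, 0]
    - [0.03, 0, 0]
    - [0.036, 0, 0]
    - [0.036, 0, 0]
  rot:
    - [0, 0, 0]
    - [0, 0, 0]
    - [0, 0, 0]
    - [0, 0, 0]
    - [0, 0, 0]

```text
time: 13.78
position: [0.5281, 0.1219, 0.1512]
eef_rot: [-0.0, 0.146, 0.989, 0.0]
wrist_force: [0.9, -0.1, 0.2]
grip_width: 0.0005
grip_force: 0.1
```

```bash
python3 -c "
from h import *
sel()"
```

```text
t 13.775 sel mm [-18.5506  28.7281 151.2196] F [0.9035 0.1406 0.2006] w 0.0004932463918387453
```

Request:
carry_out:
  dp:
    - [0.003, 0, 0]
    - [0.006, 0, 0]
    - [0.006, 0, 0]
  rot:
    - [0, 0, 0]
    - [0, 0, 0]
    - [0, 0, 0]

```text
time: 14.15
position: [0.5254, 0.1226, 0.1513]
eef_rot: [0.0, 0.146, 0.989, -0.0]
wrist_force: [1.2, -1.0, -0.4]
grip_width: 0.0005
grip_force: 0.4
```

Request:
carry_out:
  dp:
    - [0.002, 0, 0]
    - [0.002, 0, 0]
  rot:
    - [0, 0, 0]
    - [0, 0, 0]

```text
time: 14.4
position: [0.5245, 0.1229, 0.1512]
eef_rot: [0.0, 0.146, 0.989, -0.0]
wrist_force: [0.7, -1.3, -0.6]
grip_width: 0.0004
grip_force: 0.7
```

```bash
python3 -c "
from h import *
sel()"
```

```text
t 14.4 sel mm [-22.3063  28.6713 151.2166] F [ 1.0847 -1.0419 -0.5551] w 0.0003832490987545711
```

Request:
carry_out:
  dp:
    - [0.002, 0, 0]
    - [0.002, 0, 0]
  rot:
    - [0, 0, 0]
    - [0, 0, 0]

```text
time: 14.65
position: [0.5237, 0.1231, 0.1512]
eef_rot: [0.0, 0.146, 0.989, -0.0]
wrist_force: [3.8, -2.0, -2.4]
grip_width: 0.0005
grip_force: 2.0
```

Request:
carry_out:
  dp:
    - [0.002, 0, 0]
    - [0.002, 0, 0]
  rot:
    - [0, 0, 0]
    - [0, 0, 0]

```text
time: 14.9
position: [0.5232, 0.1232, 0.1512]
eef_rot: [0.001, 0.146, 0.989, -0.0]
wrist_force: [7.2, -2.0, -4.8]
grip_width: 0.0006
grip_force: 3.6
```

```bash
python3 -c "
from h import *
sel()
for l in (.35,.37,.39): print(proj(w(P,knob(l,.245)),'side'))
a=vision.get_image('side')[130:230,230:350];cv2.imwrite('pics/s7.png',cv2.resize(a,None,fx=5,fy=5,interpolation=cv2.INTER_CUBIC))"
```

```text
t 14.9 sel mm [-23.6449  28.5669 151.1784] F [ 7.4999  0.2264 -4.8057] w 0.0005621322970474081
[[271.2782 175.2666]]
[[270.2653 175.7398]]
[[269.261  176.2337]]
```

View pics/s7.png

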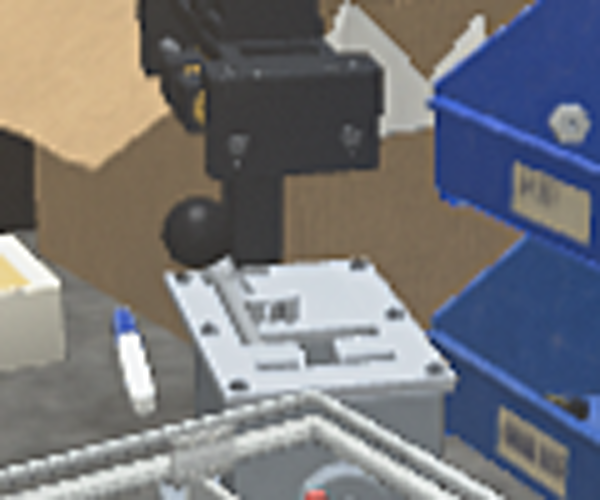

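The knob is fully home: it is at (269.5,176.1) as predicted, and the force rose at the stop. Before working on the left I'll check the carton flap position.

```bash
python3 - <<'E'
from h import *
def Pm(n):
    i=vision.camera_info(n);return i["camera_matrix"]@np.linalg.inv(i["cam_to_world"])[:3]
for a,b in(((131,199),(249,163)),((125,113),(291,131))):
    X=cv2.triangulatePoints(Pm("top"),Pm("side"),np.array(a,float).reshape(2,1),np.array(b,float).reshape(2,1));X=(X[:3]/X[3]).ravel();print(X,proj(X,"top"),proj(X,"side"))
print(w(P,[[-.014+.0375,.112+.0935,0],[-.014-.0375,.112+.0935,0]]))
E
```

```text
[0.5073 0.2558 0.1606] [[131.5047 197.8891]] [[247.7916 163.0834]]
[0.6298 0.2565 0.2252] [[124.8315 113.306 ]] [[291.3137 130.9532]]
[[0.6195 0.2789 0.    ]
 [0.5477 0.3006 0.    ]]
```

Flap edge is at world y 0.256, z 0.16–0.22. Opening the gripper and pushing with the left finger's inner face keeps the gripper body clear of it.

Request:
carry_out:
  dp:
    - [-0.015, 0, 0]
    - [-0.03, 0, 0]
    - [-0.03, 0, -0.05]
    - [-0.03, 0, -0.1]
    - [-0.03, 0, -0.15]
  rot:
    - [0, 0, 0]
    - [0, 0, 0]
    - [0, 0, 0]
    - [0, 0, 0]
    - [0, 0, 0]

```text
time: 15.58
position: [0.537, 0.1192, 0.227]
eef_rot: [-0.0, 0.146, 0.989, 0.0]
wrist_force: [-0.3, 0.1, 0.2]
grip_width: 0.0002
grip_force: 0.0
```

Request:
carry_out:
  dp:
    - [0, 0, 0]
    - [0, 0.02, 0]
    - [0, 0.043, 0]
    - [0, 0.043, 0]
    - [0, 0.043, 0]
  rot:
    - [0, 0, 0]
    - [0, 0, 0]
    - [0, 0, 0]
    - [0, 0, 0]
    - [0, 0, 0]
  fingers: 0

```text
time: 16.2
position: [0.5431, 0.1398, 0.2258]
eef_rot: [-0.0, 0.146, 0.989, -0.0]
wrist_force: [-1.0, 0.0, -1.3]
grip_width: 0.0484
grip_force: 0.0
```

Request:
carry_out:
  dp:
    - [0, 0, 0]
    - [0, 0, 0]
    - [0, 0, 0]
  rot:
    - [0, 0, 0]
    - [0, 0, 0]
    - [0, 0, 0]

```text
time: 16.58
position: [0.5432, 0.1396, 0.2263]
eef_rot: [0.0, 0.146, 0.989, 0.0]
wrist_force: [-0.0, -0.1, 0.0]
grip_width: 0.0782
grip_force: 0.0
```

```bash
python3 -c "
from h import *
sel();to([-.011,.051,.150])"
```

```text
t 16.575 sel mm [ -9.2913  50.0644 226.2937] F [-0.0226 -0.0744  0.04  ] w 0.07822131010902914
dp [0.0034 0.0019 0.1526] rot [ 0.0001  0.0002 -0.0008]
```

Request:
carry_out:
  dp:
    - [0.003, 0.003, 0]
    - [0.003, 0.003, 0]
    - [0.003, 0.003, 0.05]
    - [0.003, 0.003, 0.1]
    - [0.003, 0.003, 0.152]
  rot:
    - [0, 0, 0]
    - [0, 0, 0]
    - [0, 0, 0]
    - [0, 0, 0]
    - [0, 0, 0]

```text
time: 17.2
position: [0.5422, 0.1416, 0.1496]
eef_rot: [0.0, 0.146, 0.989, 0.0]
wrist_force: [0.5, 1.1, 0.2]
grip_width: 0.0879
grip_force: 0.0
```

Request:
carry_out:
  dp:
    - [0, -0.01, 0]
    - [0, -0.02, 0]
    - [0, -0.03, 0]
    - [0, -0.04, 0]
    - [0, -0.05, 0]
  rot:
    - [0, 0, 0]
    - [0, 0, 0]
    - [0, 0, 0]
    - [0, 0, 0]
    - [0, 0, 0]

```text
time: 17.82
position: [0.5351, 0.1174, 0.1508]
eef_rot: [0.001, 0.146, 0.989, 0.0]
wrist_force: [0.9, 2.1, 1.7]
grip_width: 0.0883
grip_force: 0.8
```

```bash
python3 -c "
from h import *
sel()"
```

```text
t 17.825 sel mm [-10.5724  26.4817 150.8033] F [0.244  2.3088 1.6591] w 0.08828234505193923
```

Request:
carry_out:
  dp:
    - [0, -0.008, 0]
    - [0, -0.015, 0]
    - [0, -0.019, 0]
    - [0, -0.019, 0]
  rot:
    - [0, 0, 0]
    - [0, 0, 0]
    - [0, 0, 0]
    - [0, 0, 0]

```text
time: 18.32
position: [0.5321, 0.1084, 0.1501]
eef_rot: [-0.0, 0.146, 0.989, -0.0]
wrist_force: [-0.1, 0.4, 0.8]
grip_width: 0.088
grip_force: 0.1
```

Request:
carry_out:
  dp:
    - [0, -0.002, 0]
    - [0, -0.002, 0]
  rot:
    - [0, 0, 0]
    - [0, 0, 0]

```text
time: 18.58
position: [0.5318, 0.1076, 0.1501]
eef_rot: [-0.0, 0.146, 0.989, -0.0]
wrist_force: [0.6, 2.2, -0.3]
grip_width: 0.0882
grip_force: 0.5
```

```bash
python3 -c "
from h import *
sel()"
```

```text
t 18.575 sel mm [-10.8974  16.1806 150.1307] F [-0.0615  2.2748 -0.3269] w 0.08824871316267585
```

Now I'll creep until the stop shows in the force.

Request:
carry_out:
  dp:
    - [0, -0.002, 0]
    - [0, -0.002, 0]
  rot:
    - [0, 0, 0]
    - [0, 0, 0]

```text
time: 18.82
position: [0.5317, 0.1071, 0.1502]
eef_rot: [0.0, 0.146, 0.989, 0.0]
wrist_force: [1.0, 5.0, -1.1]
grip_width: 0.0883
grip_force: 2.4
```

Request:
carry_out:
  dp:
    - [0, -0.002, 0]
    - [0, -0.002, 0]
  rot:
    - [0, 0, 0]
    - [0, 0, 0]

```text
time: 19.08
position: [0.5316, 0.1068, 0.1502]
eef_rot: [0.0, 0.146, 0.989, 0.001]
wrist_force: [2.9, 9.5, -2.0]
grip_width: 0.0885
grip_force: 4.9
```

The stop is reached. I'll back off, lift, withdraw and check.

Request:
carry_out:
  dp:
    - [0, 0.01, 0]
    - [0, 0.026, 0]
    - [0, 0.026, -0.06]
    - [0, 0.026, -0.13]
    - [0, 0.026, -0.17]
  rot:
    - [0, 0, 0]
    - [0, 0, 0]
    - [0, 0, 0]
    - [0, 0, 0]
    - [0, 0, 0]

```text
time: 19.7
position: [0.5354, 0.1183, 0.237]
eef_rot: [0.001, 0.146, 0.989, -0.0]
wrist_force: [-0.3, -0.1, -0.1]
grip_width: 0.0881
grip_force: 0.0
```

Request:
carry_out:
  dp:
    - [0.08, 0, 0]
    - [0.18, 0, 0]
    - [0.28, 0, 0]
    - [0.36, 0.05, 0]
    - [0.4, 0.1, 0]
  rot:
    - [0, 0, 0]
    - [0, 0, 0]
    - [0, 0, 0]
    - [0, 0, 0]
    - [0, 0, 0]

```text
time: 20.32
position: [0.3567, 0.2248, 0.2357]
eef_rot: [0.0, 0.146, 0.989, -0.0]
wrist_force: [-0.7, 0.6, 0.1]
grip_width: 0.0882
grip_force: 0.0
```

Request:
carry_out:
  dp:
    - [0, 0.1, 0]
    - [0, 0.2, 0]
    - [0, 0.3, 0]
    - [0, 0.4, 0]
    - [0, 0.4, 0]
  rot:
    - [0, 0, 0]
    - [0, 0, 0]
    - [0, 0, 0]
    - [0, 0, 0]
    - [0, 0, 0]

```text
time: 20.95
position: [0.4158, 0.4174, 0.2339]
eef_rot: [-0.0, 0.145, 0.989, -0.001]
wrist_force: [-0.1, 0.8, 0.1]
grip_width: 0.0881
grip_force: 0.0
```

```bash
python3 -c "
from h import *
sel()
g=vision.get_image('top');cv2.imwrite('pics/top9.png',cv2.resize(g[130:240,155:285],None,fx=5,fy=5,interpolation=cv2.INTER_CUBIC))
def c(p):return (p-[155,130]+.5)*5-.5
for l in(.35,.39):print('knob',c(proj(w(P,knob(l,.245)),'top')))
for b in(0,.004):print('bolt',c(proj(w(P,[-.014,.052+b,.16]),'top')))"
```

```text
t 20.95 sel mm [-211.4939  279.2041  233.901 ] F [-0.3322  0.6878  0.0909] w 0.08806245514397416
knob [[273.4433 351.7821]]
knob [[270.7072 366.1239]]
bolt [[233.1995 252.4228]]
bolt [[221.6929 248.7544]]
```

View pics/top9.png

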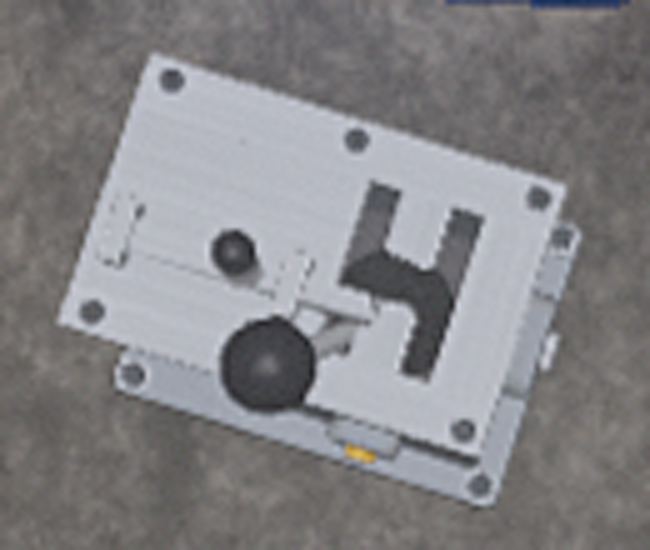

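The knob is at (268,365), matching the home prediction of (271,366). The bolt ball is at (234,252), which means fully shut, and the bolt crosses the slot in front of the stem. The housing corners haven't moved, so I'll hand in.

```bash
python3 -c "
from workcell import ctrl;print(ctrl.close_job())"
```

```text
the job is handed in; nothing more can be done
None
```

The job is handed in, but no verdict came back: the final top view shows the lever fully home in the near left slot, the bolt fully shut behind it and the selector head unmoved, with about 21 s of the 67 s used.

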